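# Set out the gearbox rebuild kit in its tray

### The job

Set out the kit for the gearbox rebuild in the aluminium tray: the oil seal flat in the bottom of the stepped nest and the large ball bearing flat on top of it, as they stack in the gearbox cover, the planet gear with the brass bush in the shallow round pocket, and the sun shaft upright in the deep narrow bore with its toothed end down. Seat each part fully home and let go of it. The small bearing, the plain gear without a bush and the wide black clamp ring belong to another job: leave them where they lie.

Things in the scene. Friction and masses are not known exactly. Their poses are not given: they have to be found in the camera images.
- stepped_nest: Blue block, yellow inside, 84 x 84 x 24 mm high, with a stepped bore: 58 mm wide (4 mm chamfer) to a step at 15.5, then 51 mm round a boss, top at 8 (mm above origin). A 40 mm wide finger slot, floor at 5, runs through along x. Seal lies on the boss (centre at 12), bearing on the seal (centre at 22). Origin: centre of underside, 4 mm over the bench; x along the slot, z up
- gear_nest: Blue block, yellow inside, 84 x 84 x 15 mm high, with one shallow round pocket 32 mm wide (4 mm chamfer), 7 mm deep, no slot: hold the gear by its upper half. Origin: centre of underside, 4 mm over the bench; z up. Seated gear's centre 16 mm above it. The 3 nests stand in changing order in a row along y in a shallow aluminium tray, 92 x 276 mm, with 39 mm high end handles
- shaft_nest: Blue block, yellow inside, 84 x 84 x 25 mm high, with one narrow bore 21 mm wide (5 mm chamfer), 20 mm deep. Origin: centre of underside, 4 mm over the bench; z up, axes as the other nests. Seated sun shaft's centre 35.5 mm above it
- oil_seal_c (a point): oil seal: black rubber ring, 45 mm across, 8 mm high, hole in the middle, lying flat; the smaller of the two black rings. Point at its centre, 4 mm above its underside; z is its axis
- large_bearing_c (a point): large sealed ball bearing: bright steel rings with a black seal between, 52 mm across, 12 mm high, lying flat. Point at its centre, 6 mm above its underside; z is its axis
- bushed_gear_c (a point): planet gear with a brass bush: small steel spur gear, 26 mm across the teeth, 16 mm high, brass-coloured ring in its bore, standing on its face. Point at its centre, 8 mm above its underside; z is its axis
- sun_shaft_c (a point): sun shaft: slim steel shaft standing upright on its toothed end, 61 mm tall; the toothed end is 16 mm across and 22 mm high, the plain shaft above it 12 mm across. Point at its centre, 30.5 mm above its underside; z points up the shaft. Best gripped on the plain shaft about 45 mm above its underside
- small_bearing_c (a point): small sealed ball bearing, 38 mm across, 10 mm high, lying flat; belongs to another job, stays. Point at its centre, 5 mm above its underside
- plain_gear_c (a point): plain steel spur gear without a bush (wide dark open bore), 33 mm across, 14 mm high; belongs to another job, stays. Point at its centre, 7 mm above its underside
- clamp_ring_c (a point): clamp ring: wide black ring, 68 mm across, 16 mm high; belongs to another job, stays. Point at its centre, 8 mm above its underside
There are look-alikes about, which are no part of the job. Leave any red look-alike of the part that bears large_bearing_c alone. Several things look just like the part that bears oil_seal_c: the one meant starts farthest to the robot's left.

How it is judged:
By the outcome, as a careful person would: the job done as asked, in the order asked, and still so for the second after the job is handed in, with the robot touching nothing.
It also fails if it takes over 90 s, if anything falls off the work surface, if the arm or the gripper's body presses on something with over 40 N, if the wrist force passes 120 N, or if a joint passes its speed limit or range.

### The arm

A 6-joint arm with a two-finger parallel gripper is mounted at the origin on the work surface; the furniture and walls round the work are solid. World frame = base frame: x ahead of the robot, y to its left, z up, the work surface at z = 0. Lengths are in m, angles in rad, forces in N, time in s.
With the tool pointing down it reaches from about 0.3 to 0.85 m from the base axis. Payload 4.2 kg.
Tool frame: the origin (TCP) lies at the very end of the fingers, on their centre line; the grasp point (between the pads) lies 19 mm behind it; z points along the fingers, y is the line along which they close (so a half turn about z gives the same grasp; the last joint's range is limited). The gripper opens to 91 mm and grips with 3 to 60 N. Pads are 32 mm wide; open, the fingers measure 118 mm over their backs; the gripper's body (76 mm by 178 mm) begins 60 mm behind the grasp point.
Start: joints at [1.152, 0.32, 1.565, -0, 1.257, -0.02], TCP at [0.223, 0.53, 0.214] pointing down, gripper open.
Joint ranges: [-3.11, 3.11], [-0.84, 2.01], [0.21, 2.61], [-1.34, 4.49], [0.05, 2.63], [-2.56, 2.56]. Speed limits (rad/s): [2.57, 2.57, 3.14, 3.14, 3.14, 3.14].

### API

Orientations are given as a rotation vector (axis times angle).
In Python, from plant import r gives the robot as it stands. The module is installed in compiled form; this text tells all that it offers.
- The arm moves only by the tool arm_command, never from a script. Its argument "series" is a list of rows, each an object with "xyz": the shift along the tool's x, y, z in cm, a list of three; "twist": the turn about the tool's z in degrees; "gripper": the opening in per cent of the stroke, from 0 (shut) to 100 (fully open). In form: [{"xyz": [x, y, z], "twist": twist, "gripper": gripper}, ...]. A call has 1 to 10 rows; each row shifts and turns the commanded pose from where the row before left it, along the tool's axes as they then stand; what a row does not reach is not made up. A row lasts 1/12 s, in which the tool goes at most 41.7 mm and 7.16 degrees, less where a joint would pass 70% of its speed; a pose out of reach is approached as far as the arm can. A call is refused whole if a number of a shift passes 4.17 or a number of a turn 7.16, either way. A call with a gripper value outside its range is refused whole. The fingers move at their own pace and stop on an object; "squeeze" is the grip in N (left out, the last holds). Time passes only in rows, so rows that do not move let the fingers close. It gives the time, the measured TCP pose, the force, the opening and the grip force at its end, in the units of the state.
- r.observe(): the state, without advancing time (a new reading comes with each control period).
- r.get_image(name): name is "side" or "top" or "wrist"; returns the picture (400x640x3 uint8, red, green, blue); there is no depth.
- r.camera_model(name): a dict with "fx", "fy", "cx", "cy" (pixels), "T" (4x4, takes a point from camera to world coordinates); the wrist camera has in their place "mount" (4x4, takes a point from camera to tool coordinates, whose origin is the TCP and whose axes are the flange's). Camera axes: x right, y up, looking along -z (the intrinsics and any distortion apply to the point x, -y, -z); pixel columns grow to the right and rows downward; lengths in m; the calibration is good to about 2 mm. A picture is of the moment at which its call begins: read the wrist's pose just before it. camera_model takes no time and is no camera call.
- r.finish_job(): hands the job in; it is judged then, once.
The state is a dict: "time": time; "joints": joint angles; "dq": joint speeds; "joint_torque": joint torques, N m; "ee_pos": TCP position; "ee_rot": TCP orientation; "ft_force": force on the tool from outside, world axes, zero at the start; "ft_torque": the same for the moment, N m; "gripper_width": finger opening in m; "grasp_force": force on a finger pad.
Only numpy, scipy, OpenCV 4.12 (cv2) and the standard library are available. Lean on these libraries where they do the work, as an engineer would, in place of code of your own. Each camera call takes 0.05 s, during which the arm holds its last target. There are 200 camera calls.

## Working session

There is one attempt and no reset: what is moved stays moved. The work goes in short steps, Python scripts to look and compute and a tool call to move; the robot and the scene stay as the last step left them, time stands still between calls to the robot, and variables do not carry over. Pictures are saved under pics/ and viewed, at most 14 in all, crops included, and the job is handed in when it is done.

Besides the shell and the picture viewer there is one more tool, called after "Call:" by a JSON object that holds its "op" and its "data". arm_command: Moves the arm, as the interface text tells. Its arguments: {"type":"object","properties":{"series":{"type":"array"},"squeeze":{"type":"number"}},"required":["series"]}

```bash
mkdir -p pics; ls
cat > h.py <<'E'
import numpy as np, cv2
from scipy.spatial.transform import Rotation as R
from plant import r
def cam(n,st=None):
    m=r.camera_model(n)
    if n=="wrist":
        T=np.eye(4);T[:3,:3]=R.from_rotvec(st["ee_rot"]).as_matrix();T[:3,3]=st["ee_pos"]
        return m,T@m["mount"]
    return m,np.array(m["T"])
def ray(m,T,u,v,z):
    d=T[:3,:3]@np.array([(u-m["cx"])/m["fx"],-(v-m["cy"])/m["fy"],-1]);o=T[:3,3]
    return o+d*(z-o[2])/d[2]
def snap(n,f):
    st=r.observe();im=np.array(r.get_image(n));cv2.imwrite("pics/%s.png"%f,im[:,:,::-1]);return im,st
E
python3 - <<'E'
from h import *
for n in("top","side","wrist"):
    im,st=snap(n,n+"0")
    print(n,r.camera_model(n))
print(st)
E
```

```text
pics
top {'fx': 425.79288767892604, 'fy': 425.79288767892604, 'cx': 325.86976423127703, 'cy': 200.27155010875836, 'T': array([[-0.00414061,  0.98555884, -0.16928268,  0.32535002],
       [-0.9998699 , -0.00671947, -0.01466401, -0.00670924],
       [-0.01558974,  0.16919994,  0.98545844,  1.16396815],
       [ 0.        ,  0.        ,  0.        ,  1.        ]])}
side {'fx': 434.9861480954275, 'fy': 434.9861480954275, 'cx': 326.89059810315143, 'cy': 201.76243246015025, 'T': array([[ 0.99998422,  0.00139104, -0.00544333,  0.53226334],
       [-0.00512601,  0.62248476, -0.78261513, -0.95748958],
       [ 0.00229974,  0.78263068,  0.62248207,  0.79903749],
       [ 0.        ,  0.        ,  0.        ,  1.        ]])}
wrist {'fx': 317.04386530845375, 'fy': 317.04386530845375, 'cx': 315.2980983110796, 'cy': 200.08403648191882, 'mount': array([[-5.21446387e-04,  9.69736471e-01,  2.44153446e-01,
         6.98602268e-02],
       [ 9.99999060e-01,  1.96105617e-04,  1.35683167e-03,
        -6.37359802e-04],
       [ 1.26788930e-03,  2.44153924e-01, -9.69735662e-01,
        -1.71145198e-01],
       [ 0.00000000e+00,  0.00000000e+00,  0.00000000e+00,
         1.00000000e+00]])}
{'time': 0.1, 'joints': array([ 1.15202229e+00,  3.20250000e-01,  1.56549812e+00, -2.19544114e-05,
        1.25741918e+00, -2.00314639e-02]), 'dq': array([ 0.0003376 , -0.00131389, -0.00322137,  0.00069418, -0.00170543,
        0.00120109]), 'joint_torque': array([ 1.63350491e-03, -4.13336563e+01, -2.32509774e+01,  7.29496800e-02,
        4.21828008e-02, -5.78195522e-05]), 'ee_pos': array([0.22309673, 0.52948832, 0.21321458]), 'ee_rot': array([-6.22127724e-01, -3.07904700e+00,  2.42103506e-03]), 'ft_force': array([-0.3097984 , -0.75386032, -1.07420989]), 'ft_torque': array([ 0.01845792, -0.0331562 , -0.03458338]), 'grasp_force': 0.0, 'gripper_width': 0.09102690107876754}
```

View pics/top0.png

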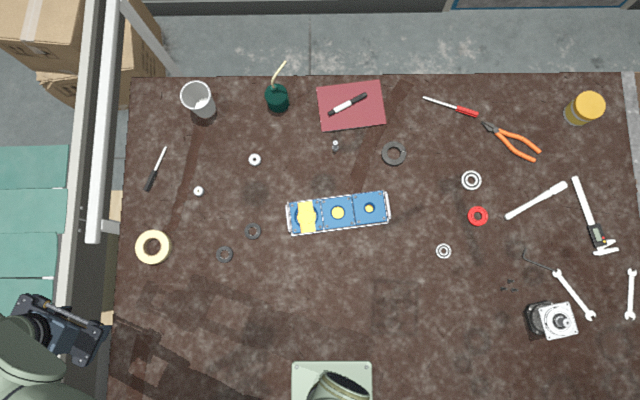

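View pics/side0.png

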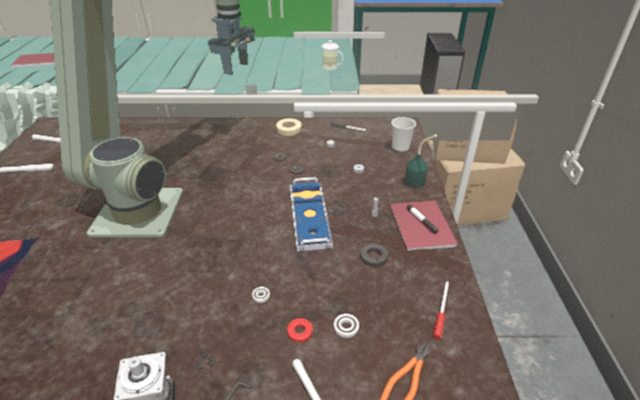

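The top view shows these candidates:
- **Seals:** black rings at (224,254) and (253,231). The farthest left is (224,254).
- **Bearings:** steel ones at (471,180) and (443,251), red look-alike at (478,216).
- **Gears:** (254,159) and (198,191).
- **Shaft:** (336,146).
- **Clamp ring:** (393,154).
- **Tray:** stepped nest at the left (305,215), then (338,212) and (369,208).

I'll confirm with enlarged crops.

Run:
```python
from h import *
im=cv2.imread("pics/top0.png");m,T=cam("top")
c=[(224,254),(253,231),(471,180),(443,251),(254,159),(198,191),(336,146),(338,212)]
t=[]
for (u,v) in c:
    s=24 if u!=338 else 56
    t.append(cv2.resize(im[v-s//1:v+s,u-s:u+s],(200,200),interpolation=cv2.INTER_CUBIC))
cv2.imwrite("pics/crop0.png",np.vstack([np.hstack(t[:4]),np.hstack(t[4:])]))
for (u,v),z in zip(c+[(305,215),(369,208)],[.004,.004,.006,.005,.008,.008,.03,.02,.02,.02]): print((u,v),ray(m,T,u,v,z).round(3))
```

```text
(224, 254) [0.378 0.288 0.004]
(253, 231) [0.441 0.21  0.004]
(471, 180) [ 0.578 -0.391  0.006]
(443, 251) [ 0.384 -0.305  0.005]
(254, 159) [0.643 0.212 0.008]
(198, 191) [0.552 0.366 0.008]
(336, 146) [ 0.672 -0.018  0.03 ]
(338, 212) [ 0.489 -0.022  0.02 ]
(305, 215) [0.482 0.067 0.02 ]
(369, 208) [ 0.5   -0.107  0.02 ]
```

View pics/crop0.png

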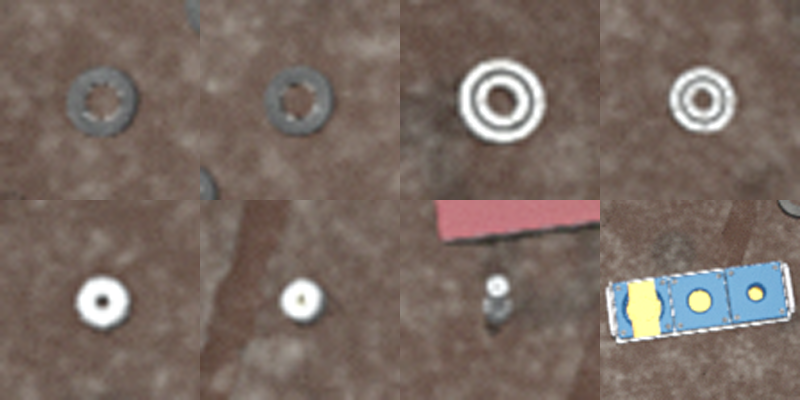

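Confirmed: seal (224,254), large bearing (471,180), brass-bushed gear (198,191), shaft (336,146). The stepped nest is at the left of the row, the gear nest in the middle and the shaft nest at the right. The tray is turned about 6°, so I'll align the tool y axis with the nest's x axis first.

```bash
cat >> h.py <<'E'
def yaw(st): y=R.from_rotvec(st["ee_rot"]).as_matrix()[:,1]; return np.degrees(np.arctan2(y[1],y[0]))
def go(p,st=None,yw=None):
    st=st or r.observe();M=R.from_rotvec(st["ee_rot"]).as_matrix()
    if yw is not None: M=R.from_euler("z",yw-yaw(st),degrees=True).as_matrix()@M
    print("t",round(st["time"],2),"tcp",st["ee_pos"].round(4),"yaw",yaw(st).round(2),"shift cm",(M.T@(np.array(p)-st["ee_pos"])*100).round(2))
E
python3 - <<'E'
from h import *
go([.378,.288,.10],yw=5.9)
E
```

```text
t 0.15 tcp [0.2231 0.5295 0.2133] yaw 67.15 shift cm [-25.62  12.94  11.31]
```

Call:
{"op": "arm_command", "data": {"series": [{"xyz":[0,0,0],"twist":6.8,"gripper":85},{"xyz":[0,0,0],"twist":6.8,"gripper":85},{"xyz":[0,0,0],"twist":6.8,"gripper":85},{"xyz":[0,0,0],"twist":6.8,"gripper":85},{"xyz":[0,0,0],"twist":6.8,"gripper":85},{"xyz":[0,0,0],"twist":6.8,"gripper":85},{"xyz":[0,0,0],"twist":6.8,"gripper":85},{"xyz":[0,0,0],"twist":6.8,"gripper":85},{"xyz":[0,0,0],"twist":6.8,"gripper":85},{"xyz":[0,0,0],"twist":0,"gripper":85}], "squeeze": 20}}

```text
time: 0.98
ee_pos: [0.2232, 0.5297, 0.2137]
ee_rot: [2.105, 2.332, -0.001]
ft_force: [-0.4, 0.4, 0.2]
gripper_width: 0.0775
grasp_force: 0.0
```

Call:
{"op": "arm_command", "data": {"series": [{"xyz":[-2.56,1.3,1.13],"twist":0,"gripper":85},{"xyz":[-2.56,1.3,1.13],"twist":0,"gripper":85},{"xyz":[-2.56,1.3,1.13],"twist":0,"gripper":85},{"xyz":[-2.56,1.3,1.13],"twist":0,"gripper":85},{"xyz":[-2.56,1.3,1.13],"twist":0,"gripper":85},{"xyz":[-2.56,1.3,1.13],"twist":0,"gripper":85},{"xyz":[-2.56,1.3,1.13],"twist":0,"gripper":85},{"xyz":[-2.56,1.3,1.13],"twist":0,"gripper":85},{"xyz":[-2.56,1.3,1.13],"twist":0,"gripper":85},{"xyz":[-2.56,1.3,1.13],"twist":0,"gripper":85}]}}

```text
time: 1.82
ee_pos: [0.3796, 0.2875, 0.1005]
ee_rot: [2.099, 2.338, 0.0]
ft_force: [0.6, 0.4, -0.7]
gripper_width: 0.0774
grasp_force: 0.0
```

Call:
{"op": "arm_command", "data": {"series": [{"xyz":[0,0,0],"twist":0,"gripper":85},{"xyz":[0,0,0],"twist":0,"gripper":85}]}}

```text
time: 1.98
ee_pos: [0.3792, 0.2877, 0.1004]
ee_rot: [-2.103, -2.333, 0.002]
ft_force: [0.0, 0.3, 1.1]
gripper_width: 0.0776
grasp_force: 0.0
```

Run:
```python
from h import *
im,st=snap("wrist","w1");go([.378,.288,.10])
```

```text
t 2.03 tcp [0.3792 0.2888 0.101 ] yaw 5.97 shift cm [-0.06 -0.13  0.1 ]
```

View pics/w1.png

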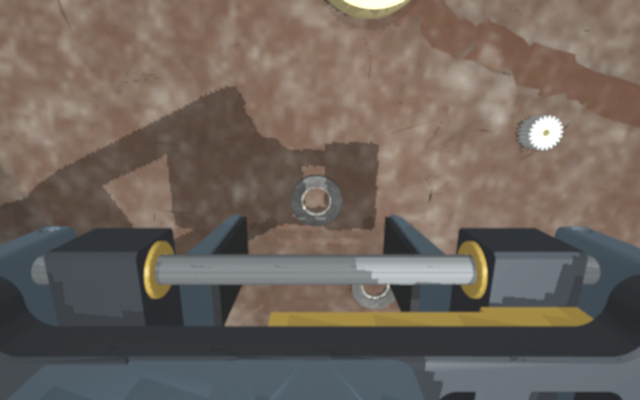

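Seal at (316,200), ring about 50 px wide. That matches 45 mm at this range. The other seal, at (373,290), is clear of the fingers.

Run:
```python
from h import *
st=r.observe();m,T=cam("wrist",st)
im=cv2.imread("pics/w1.png")
p=ray(m,T,316,200.5,.007);w=ray(m,T,341.5,200,.007)-ray(m,T,291,200,.007);print(p,w);go([p[0],p[1],.0025])
```

```text
[0.37797401 0.28982833 0.007     ] [ 4.33184398e-02  4.51407318e-03 -5.55111512e-17]
t 2.03 tcp [0.3792 0.2888 0.101 ] yaw 5.97 shift cm [ 0.11 -0.11  9.85]
```

Call:
{"op": "arm_command", "data": {"series": [{"xyz":[0.1,-0.1,2.5],"twist":0,"gripper":85},{"xyz":[0,0,2.5],"twist":0,"gripper":85},{"xyz":[0,0,2.4],"twist":0,"gripper":85},{"xyz":[0,0,1.6],"twist":0,"gripper":85},{"xyz":[0,0,0.8],"twist":0,"gripper":85},{"xyz":[0,0,0],"twist":0,"gripper":40},{"xyz":[0,0,0],"twist":0,"gripper":40},{"xyz":[0,0,0],"twist":0,"gripper":40},{"xyz":[0,0,0],"twist":0,"gripper":40},{"xyz":[0,0,0],"twist":0,"gripper":40}], "squeeze": 20}}

```text
time: 2.87
ee_pos: [0.3786, 0.2902, 0.004]
ee_rot: [2.103, 2.334, 0.004]
ft_force: [-0.2, -0.1, -0.2]
gripper_width: 0.0471
grasp_force: 0.0
```

Call:
{"op": "arm_command", "data": {"series": [{"xyz":[0,0,0],"twist":0,"gripper":30},{"xyz":[0,0,0],"twist":0,"gripper":30},{"xyz":[0,0,0],"twist":0,"gripper":30}]}}

```text
time: 3.12
ee_pos: [0.3786, 0.2901, 0.0037]
ee_rot: [2.103, 2.333, 0.003]
ft_force: [-0.2, -0.2, 6.0]
gripper_width: 0.0428
grasp_force: 20.0
```

Run:
```python
from h import *
go([.49,-.02,.13])
```

```text
t 3.12 tcp [0.3786 0.2901 0.0037] yaw 5.94 shift cm [-31.98   7.89 -12.65]
```

Call:
{"op": "arm_command", "data": {"series": [{"xyz":[0,0,-1.5],"twist":0,"gripper":30},{"xyz":[0,0,-3],"twist":0,"gripper":30},{"xyz":[0,0,-4],"twist":0,"gripper":30},{"xyz":[0,0,-4],"twist":0,"gripper":30},{"xyz":[-3.0,0.8,0],"twist":0,"gripper":30},{"xyz":[-3.0,0.8,0],"twist":0,"gripper":30},{"xyz":[-3.0,0.8,0],"twist":0,"gripper":30},{"xyz":[-3.0,0.8,0],"twist":0,"gripper":30},{"xyz":[-3.0,0.8,0],"twist":0,"gripper":30},{"xyz":[-3.0,0.8,0],"twist":0,"gripper":30}]}}

```text
time: 3.95
ee_pos: [0.4444, 0.114, 0.1279]
ee_rot: [-2.103, -2.334, 0.0]
ft_force: [-0.0, -0.1, 0.5]
gripper_width: 0.0429
grasp_force: 20.0
```

Call:
{"op": "arm_command", "data": {"series": [{"xyz":[-3.0,0.8,0],"twist":0,"gripper":30},{"xyz":[-3.0,0.8,0],"twist":0,"gripper":30},{"xyz":[-3.0,0.8,0],"twist":0,"gripper":30},{"xyz":[-3.0,0.8,0],"twist":0,"gripper":30},{"xyz":[-2,0,0],"twist":0,"gripper":30},{"xyz":[0,0,0],"twist":0,"gripper":30},{"xyz":[0,0,0],"twist":0,"gripper":30}]}}

```text
time: 4.53
ee_pos: [0.4904, -0.021, 0.1276]
ee_rot: [-2.105, -2.33, 0.0]
ft_force: [0.9, 0.5, 0.7]
gripper_width: 0.0427
grasp_force: 20.0
```

Run:
```python
from h import *
im,st=snap("wrist","w2");go([.49,-.02,.13]);print(st)
```

```text
t 4.58 tcp [ 0.4902 -0.0202  0.1276] yaw 5.89 shift cm [ 0.02 -0.02 -0.24]
{'time': 4.5333, 'joints': array([-6.65413190e-02,  2.64984514e-01,  1.88154212e+00,  5.45861256e-04,
        9.96087945e-01, -1.68173510e-01]), 'dq': array([ 0.03750143, -0.00768754,  0.01256541,  0.00851203,  0.00065546,
        0.0024373 ]), 'joint_torque': array([-1.06617920e+00, -3.49193501e+01, -2.04249841e+01, -5.15157497e-02,
       -1.53389134e-03, -3.76752752e-02]), 'ee_pos': array([ 0.49039239, -0.02099997,  0.12761011]), 'ee_rot': array([-2.10535560e+00, -2.33029180e+00,  4.29418357e-04]), 'ft_force': array([0.87392227, 0.46171003, 0.70522651]), 'ft_torque': array([-0.03455769, -0.01875063,  0.01090745]), 'grasp_force': 19.9965576158138, 'gripper_width': 0.042740309060398274}
```

View pics/w2.png

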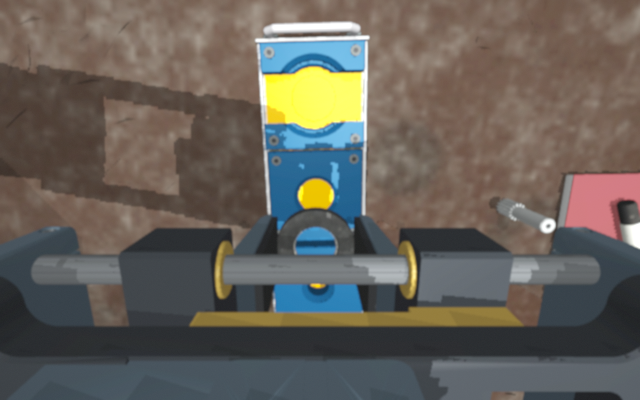

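The nest fills the top of the picture, with screws near (268,52), (355,49), (273,140) and (362,141) and the slot running left to right. The seal is held level at (315,240). I'll measure the nest centre from the slot edges, the screws and the yellow area.

```bash
python3 - <<'E'
from h import *
st=r.observe();m,T=cam("wrist",st);im=cv2.imread("pics/w2.png");hsv=cv2.cvtColor(im,cv2.COLOR_BGR2HSV)
Y=cv2.inRange(hsv,(20,120,120),(35,255,255));Y[215:]=0
B=cv2.inRange(hsv,(98,110,40),(125,255,255))
for n,(u,v) in dict(a=(268,52),b=(355,49),c=(273,140),d=(362,141),e=(275,160),f=(353,159)).items():
    w=im[v-8:v+9,u-8:u+9].astype(int);g=(w[:,:,0]-w[:,:,2])<45
    ys,xs=np.nonzero(g&(np.hypot(*np.mgrid[-8:9,-8:9])<8));uu,vv=u-8+xs.mean(),v-8+ys.mean();print(n,uu.round(1),vv.round(1),len(xs),ray(m,T,uu,vv,.028).round(4))
for u in (270,275,280,345,350,355,310,316,322):
    ys=np.nonzero(Y[:150,u])[0];print(u,ys.min(),ys.max(),ray(m,T,u,ys.min()-.5,.028)[:2].round(4),ray(m,T,u,ys.max()+.5,.028)[:2].round(4))
for v in (85,100,115):
    xs=np.nonzero(Y[v])[0];print(v,xs.min(),xs.max(),ray(m,T,xs.min(),v,.009)[:2].round(4),ray(m,T,xs.max(),v,.009)[:2].round(4))
n,l,s,c=cv2.connectedComponentsWithStats(Y)
for i in range(1,n):
    if s[i,4]>100: print(s[i],c[i],ray(m,T,*c[i],.019))
E
python3 - <<'E'
import cv2
im=cv2.imread("pics/w2.png");cv2.imwrite("pics/w2c.png",cv2.resize(im[15:215,240:390],None,fx=3,fy=3,interpolation=cv2.INTER_CUBIC))
E
```

```text
a 268.7 52.3 85 [0.4396 0.0956 0.028 ]
b 355.4 49.9 85 [0.5073 0.1043 0.028 ]
c 273.5 140.1 75 [0.4481 0.0279 0.028 ]
d 363.0 141.2 121 [0.5231 0.0348 0.028 ]
e 275.9 160.2 66 [0.4514 0.0114 0.028 ]
f 353.4 158.4 65 [0.5169 0.0196 0.028 ]
270 74 122 [0.4416 0.0801] [0.4442 0.042 ]
275 74 122 [0.4456 0.0805] [0.4483 0.0424]
280 74 122 [0.4496 0.0809] [0.4525 0.0429]
345 72 120 [0.5012 0.0877] [0.5059 0.05  ]
350 72 119 [0.5052 0.0881] [0.5099 0.0512]
355 72 119 [0.5091 0.0885] [0.5141 0.0516]
310 67 127 [0.473  0.0885] [0.4776 0.0414]
316 67 127 [0.4777 0.089 ] [0.4826 0.0419]
322 68 126 [0.4826 0.0888] [0.4875 0.0432]
85 266 359 [0.436  0.0727] [0.5159 0.0809]
100 267 359 [0.4377 0.0604] [0.5176 0.0686]
115 267 359 [0.4385 0.0478] [0.5193 0.0561]
[ 265   67   96   62 4895] [312.88212462  96.81634321] [0.47744009 0.06646508 0.019     ]
[298 179  35  31 861] [315.40882695 194.19512195] [ 0.48814185 -0.01695951  0.019     ]
```

View pics/w2c.png

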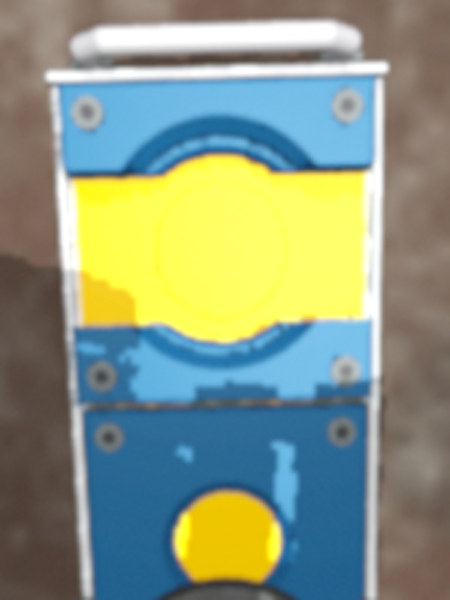

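Corrected screws are at (269,52), (355.7,50), (273.7,140.7) and (355,138.7). They give a centre of about (0.478, 0.066) and a yaw of about 7.2°. Next I'll check where the seal sits in the grip, in this same picture.

```bash
cat >> h.py <<'E'
def proj(m,T,p):
    q=np.linalg.inv(T)@np.append(p,1);return np.array([m["cx"]+m["fx"]*q[0]/-q[2],m["cy"]-m["fy"]*q[1]/-q[2]])
E
python3 - <<'E'
from h import *
st=r.observe();m=r.camera_model("wrist");M=m["mount"]
for p in ([.0225,0,-.0043],[0,-.0225,-.0043],[0,.0225,-.0043],[.0255,0,-.0043]): print(p,proj(m,M,p))
print(proj(m,M,[0,0,0]))
im=cv2.imread("pics/w2.png");print(im[198:222,316].tolist());
m,T=cam("wrist",st)
P=np.array([ray(m,T,u,v,.028) for u,v in((269,52),(355.7,50),(273.7,140.7),(355,138.7))]);print(P,P.mean(0))
go([P[:,0].mean(),P[:,1].mean(),.05],yw=7.2)
E
```

```text
[0.0225, 0, -0.0043] [318.42231466 206.91662335]
[0, -0.0225, -0.0043] [278.39371757 245.4598407 ]
[0, 0.0225, -0.0043] [358.30243653 245.42536758]
[0.0255, 0, -0.0043] [318.43275972 201.59358811]
[318.27824993 242.57982412]
[[0, 197, 237], [0, 197, 237], [0, 196, 237], [0, 197, 237], [0, 197, 237], [0, 196, 237], [0, 196, 237], [0, 193, 234], [0, 179, 219], [29, 143, 181], [43, 89, 115], [54, 58, 61], [70, 69, 68], [85, 86, 84], [90, 91, 89], [89, 90, 89], [87, 88, 87], [83, 86, 84], [81, 84, 83], [78, 80, 79], [78, 80, 79], [75, 77, 76], [75, 77, 76], [75, 77, 76]]
[[0.4397896  0.09583637 0.028     ]
 [0.50758216 0.10423589 0.028     ]
 [0.44830792 0.02748725 0.028     ]
 [0.51612655 0.03611179 0.028     ]] [0.47795156 0.06591782 0.028     ]
t 4.58 tcp [ 0.4902 -0.0202  0.1276] yaw 5.89 shift cm [ 8.69 -0.13  7.77]
```

Call:
{"op": "arm_command", "data": {"series": [{"xyz":[0,0,0],"twist":-1.3,"gripper":30},{"xyz":[3,0,0],"twist":0,"gripper":30},{"xyz":[3,-0.1,0],"twist":0,"gripper":30},{"xyz":[2.7,0,0],"twist":0,"gripper":30},{"xyz":[0,0,3],"twist":0,"gripper":30},{"xyz":[0,0,3],"twist":0,"gripper":30},{"xyz":[0,0,2.5],"twist":0,"gripper":30},{"xyz":[0,0,1],"twist":0,"gripper":30},{"xyz":[0,0,0],"twist":0,"gripper":30},{"xyz":[0,0,0],"twist":0,"gripper":30}]}}

```text
time: 5.42
ee_pos: [0.4784, 0.0668, 0.0328]
ee_rot: [-2.073, -2.359, 0.001]
ft_force: [0.1, 0.3, 0.7]
gripper_width: 0.0429
grasp_force: 20.0
```

Run:
```python
from h import *
go([.478,.0664,.0157],yw=7.2);im,st=snap("wrist","w3")
```

```text
t 5.42 tcp [0.4784 0.0668 0.0328] yaw 7.37 shift cm [-0.04 -0.04  1.71]
```

View pics/w3.png

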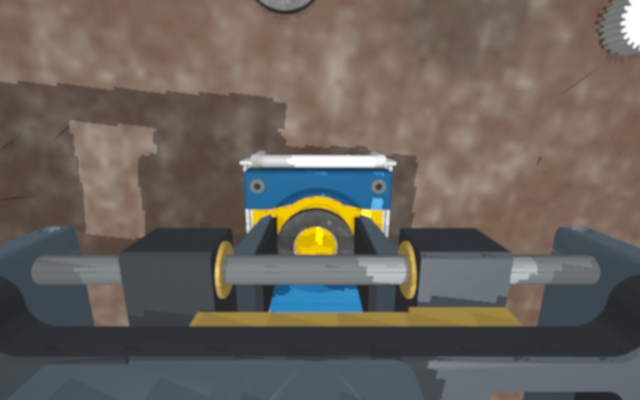

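The seal is over the bore. The screws at columns 257 and 378 have their midpoint at 317.5, and the seal is centred on 316. Lowering.

Call:
{"op": "arm_command", "data": {"series": [{"xyz":[0,0,0.5],"twist":0,"gripper":30},{"xyz":[0,0,0.5],"twist":0,"gripper":30},{"xyz":[0,0,0.4],"twist":0,"gripper":30},{"xyz":[0,0,0.2],"twist":0,"gripper":30},{"xyz":[0,0,0],"twist":0,"gripper":30},{"xyz":[0,0,0],"twist":0,"gripper":30}]}}

```text
time: 5.97
ee_pos: [0.4788, 0.0658, 0.0169]
ee_rot: [-2.077, -2.357, -0.0]
ft_force: [0.1, -0.4, -0.1]
gripper_width: 0.0423
grasp_force: 20.0
```

Call:
{"op": "arm_command", "data": {"series": [{"xyz":[0,0,0.1],"twist":0,"gripper":30},{"xyz":[0,0,0.1],"twist":0,"gripper":30},{"xyz":[0,0,0],"twist":0,"gripper":30}]}}

```text
time: 6.22
ee_pos: [0.4791, 0.0658, 0.0158]
ee_rot: [2.076, 2.357, 0.001]
ft_force: [-0.8, -0.7, 6.2]
gripper_width: 0.0427
grasp_force: 20.0
```

Call:
{"op": "arm_command", "data": {"series": [{"xyz":[0,0,0],"twist":0,"gripper":62},{"xyz":[0,0,0],"twist":0,"gripper":62},{"xyz":[0,0,0],"twist":0,"gripper":62},{"xyz":[0,0,0],"twist":0,"gripper":62}]}}

```text
time: 6.55
ee_pos: [0.4788, 0.0658, 0.0149]
ee_rot: [-2.077, -2.357, -0.0]
ft_force: [-0.0, 0.7, -0.3]
gripper_width: 0.0566
grasp_force: 0.0
```

Call:
{"op": "arm_command", "data": {"series": [{"xyz":[0,0,-2],"twist":0,"gripper":62},{"xyz":[0,0,-3],"twist":0,"gripper":75},{"xyz":[0,0,-3],"twist":0,"gripper":85},{"xyz":[0,0,-3],"twist":0,"gripper":85},{"xyz":[-3,0,0],"twist":0,"gripper":85},{"xyz":[-3,0,0],"twist":0,"gripper":85},{"xyz":[-2.8,0,0],"twist":0,"gripper":85},{"xyz":[0,0,0],"twist":0,"gripper":85},{"xyz":[0,0,0],"twist":0,"gripper":85}]}}

```text
time: 7.3
ee_pos: [0.4898, -0.0223, 0.1248]
ee_rot: [-2.079, -2.354, -0.0]
ft_force: [0.1, 1.1, -0.6]
gripper_width: 0.0775
grasp_force: 0.0
```

Run:
```python
from h import *
im,st=snap("wrist","w4");go([.575,-.391,.11]);cv2.imwrite("pics/w4c.png",cv2.resize(im[15:335,220:420,::-1],None,fx=1.8,fy=1.8,interpolation=cv2.INTER_CUBIC))
```

```text
t 7.35 tcp [ 0.4897 -0.0215  0.1247] yaw 7.17 shift cm [-37.73   3.86   1.44]
```

View pics/w4c.png

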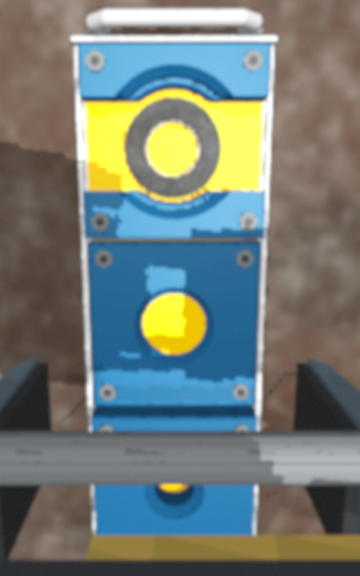

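The seal lies flat and centred on the boss, at full-frame pixel (315.6,97). I'll record the gear nest from its screws now, then head to the bearing.

Run:
```python
from h import *
st=r.observe();m,T=cam("wrist",st)
f=lambda a,z:np.array([ray(m,T,220+x/1.8,15+y/1.8,z) for x,y in a])
g=f([(104,259),(245,258),(108,393),(241,393)],.019);print("gear nest",g.mean(0).round(4))
s=f([(95,61),(253,61),(100,222),(248,222)],.028);print("stepped",s.mean(0).round(4),"seal",f([(172,148)],.02).round(4))
print("pocket",f([(173,323)],.0155).round(4))
print(np.linalg.norm(g[0]-g[1]),np.linalg.norm(g[0]-g[2]),np.linalg.norm(s[0]-s[1]))
```

```text
gear nest [ 0.4892 -0.0201  0.019 ]
stepped [0.478  0.0658 0.028 ] seal [[0.4773 0.0646 0.02  ]]
pocket [[ 0.4882 -0.0186  0.0155]]
0.06829699010738714 0.068770088630622 0.06827998620801012
```

Call:
{"op": "arm_command", "data": {"series": [{"xyz":[-3.77,0.38,0.14],"twist":0,"gripper":85},{"xyz":[-3.77,0.38,0.14],"twist":0,"gripper":85},{"xyz":[-3.77,0.38,0.14],"twist":0,"gripper":85},{"xyz":[-3.77,0.38,0.14],"twist":0,"gripper":85},{"xyz":[-3.77,0.38,0.14],"twist":0,"gripper":85},{"xyz":[-3.77,0.38,0.14],"twist":0,"gripper":85},{"xyz":[-3.77,0.38,0.14],"twist":0,"gripper":85},{"xyz":[-3.77,0.38,0.14],"twist":0,"gripper":85},{"xyz":[-3.77,0.38,0.14],"twist":0,"gripper":85},{"xyz":[-3.77,0.38,0.14],"twist":0,"gripper":85}]}}

```text
time: 8.18
ee_pos: [0.576, -0.3907, 0.1103]
ee_rot: [-2.074, -2.358, -0.001]
ft_force: [0.4, -0.9, -0.1]
gripper_width: 0.0777
grasp_force: 0.0
```

Call:
{"op": "arm_command", "data": {"series": [{"xyz":[0,0,0],"twist":0,"gripper":85},{"xyz":[0,0,0],"twist":0,"gripper":85}]}}

```text
time: 8.35
ee_pos: [0.5755, -0.3908, 0.1095]
ee_rot: [-2.077, -2.355, -0.001]
ft_force: [0.2, 0.9, -0.1]
gripper_width: 0.0775
grasp_force: 0.0
```

```bash
cat > circ.py <<'E'
from h import *
import sys
# bright steel blobs in the wrist view -> world points at height z
def blobs(f,z,thr=150,amin=150):
    im,st=snap("wrist",f);m,T=cam("wrist",st)
    hsv=cv2.cvtColor(im,cv2.COLOR_RGB2HSV);B=cv2.inRange(hsv,(0,0,thr),(180,60,255));B[225:]=0
    for c in cv2.findContours(B,cv2.RETR_EXTERNAL,cv2.CHAIN_APPROX_NONE)[0]:
        if cv2.contourArea(c)>amin:
            (u,v),(a,b),_=cv2.fitEllipse(c);k=abs((T[2,3]-z))/m["fx"]/.97
            print("px",round(u,1),round(v,1),"mm",(np.array([a,b])*k*1000).round(1),"pt",ray(m,T,u,v,z).round(4))
    return im,st
E
python3 - <<'E'
from circ import *
im,st=blobs("w5",.012);go([.575,-.391,.11])
E
```

```text
px 319.1 197.5 mm [50.2 53.2] pt [ 0.5766 -0.3875  0.012 ]
px 535.8 156.2 mm [23.  45.5] pt [ 0.7535 -0.329   0.012 ]
px 601.4 152.8 mm [ 26.9 106.7] pt [ 0.8074 -0.3194  0.012 ]
px 267.7 101.6 mm [ 7.8 36. ] pt [ 0.525  -0.3133  0.012 ]
px 595.2 61.4 mm [12.5 27.2] pt [ 0.7781 -0.2511  0.012 ]
px 465.3 55.9 mm [19.2 22.5] pt [ 0.6758 -0.2599  0.012 ]
px 94.0 65.9 mm [41.6 50.8] pt [ 0.3863 -0.3035  0.012 ]
px 280.0 58.6 mm [31.4 48.3] pt [ 0.5318 -0.2799  0.012 ]
px 214.1 44.4 mm [10.  21.9] pt [ 0.4799 -0.2761  0.012 ]
px 538.5 42.9 mm [21.4 44.7] pt [ 0.7299 -0.2436  0.012 ]
px 350.6 9.1 mm [19.8 29.3] pt [ 0.5816 -0.2385  0.012 ]
px 313.2 27.0 mm [28.7 42.7] pt [ 0.5549 -0.2543  0.012 ]
px 169.8 9.5 mm [13.9 34.4] pt [ 0.4453 -0.2558  0.012 ]
t 8.4 tcp [ 0.5753 -0.3893  0.1099] yaw 7.26 shift cm [-0.16 -0.05 -0.01]
```

Bearing at (319,197.5), measuring 50 to 53 mm across, so it is the large one. The red ring is about 10 cm away and clear of the fingers.

Call:
{"op": "arm_command", "data": {"series": [{"xyz":[0.16,0.15,2.5],"twist":0,"gripper":80},{"xyz":[0,0,2.7],"twist":0,"gripper":80},{"xyz":[0,0,2.7],"twist":0,"gripper":80},{"xyz":[0,0,1.7],"twist":0,"gripper":80},{"xyz":[0,0,1.0],"twist":0,"gripper":80},{"xyz":[0,0,0],"twist":0,"gripper":40},{"xyz":[0,0,0],"twist":0,"gripper":40},{"xyz":[0,0,0],"twist":0,"gripper":40},{"xyz":[0,0,0],"twist":0,"gripper":40},{"xyz":[0,0,0],"twist":0,"gripper":40}], "squeeze": 30}}

```text
time: 9.23
ee_pos: [0.5776, -0.3891, 0.0068]
ee_rot: [2.075, 2.355, 0.002]
ft_force: [1.6, 1.1, 2.8]
gripper_width: 0.05
grasp_force: 30.0
```

Call:
{"op": "arm_command", "data": {"series": [{"xyz":[0,0,0],"twist":0,"gripper":40},{"xyz":[0,0,0],"twist":0,"gripper":40}]}}

```text
time: 9.4
ee_pos: [0.5776, -0.3891, 0.0068]
ee_rot: [2.075, 2.355, 0.002]
ft_force: [-0.2, 1.4, 5.6]
gripper_width: 0.0503
grasp_force: 30.0
```

Run:
```python
from h import *
go([.478,.066,.12],yw=7.2)
```

```text
t 9.4 tcp [ 0.5776 -0.3891  0.0068] yaw 7.24 shift cm [ 46.39  -4.14 -11.4 ]
```

Call:
{"op": "arm_command", "data": {"series": [{"xyz":[0,0,-1.4],"twist":0,"gripper":40},{"xyz":[0,0,-3],"twist":0,"gripper":40},{"xyz":[0,0,-4],"twist":0,"gripper":40},{"xyz":[0,0,-3.5],"twist":0,"gripper":40},{"xyz":[3,-0.4,0],"twist":0,"gripper":40},{"xyz":[3.5,-0.4,0],"twist":0,"gripper":40},{"xyz":[3.5,-0.4,0],"twist":0,"gripper":40},{"xyz":[3.5,-0.4,0],"twist":0,"gripper":40},{"xyz":[3.5,-0.4,0],"twist":0,"gripper":40},{"xyz":[3.5,-0.4,0],"twist":0,"gripper":40}]}}

```text
time: 10.23
ee_pos: [0.5258, -0.1873, 0.124]
ee_rot: [2.077, 2.357, -0.0]
ft_force: [-0.2, 0.9, -0.4]
gripper_width: 0.0498
grasp_force: 30.0
```

Call:
{"op": "arm_command", "data": {"series": [{"xyz":[3.5,-0.4,0],"twist":0,"gripper":40},{"xyz":[3.5,-0.4,0],"twist":0,"gripper":40},{"xyz":[3.5,-0.4,0],"twist":0,"gripper":40},{"xyz":[3.5,-0.4,0],"twist":0,"gripper":40},{"xyz":[3.2,-0.1,0],"twist":0,"gripper":40},{"xyz":[0,0,0],"twist":0,"gripper":40},{"xyz":[0,0,0],"twist":0,"gripper":40}]}}

```text
time: 10.82
ee_pos: [0.4879, -0.0191, 0.1242]
ee_rot: [2.072, 2.36, -0.0]
ft_force: [0.5, -0.5, -0.8]
gripper_width: 0.0498
grasp_force: 30.0
```

Run:
```python
from h import *
im,st=snap("wrist","w6");go([.478,.066,.12],yw=7.2)
```

```text
t 10.87 tcp [ 0.4883 -0.0201  0.1242] yaw 7.34 shift cm [8.67 0.06 0.41]
```

View pics/w6.png

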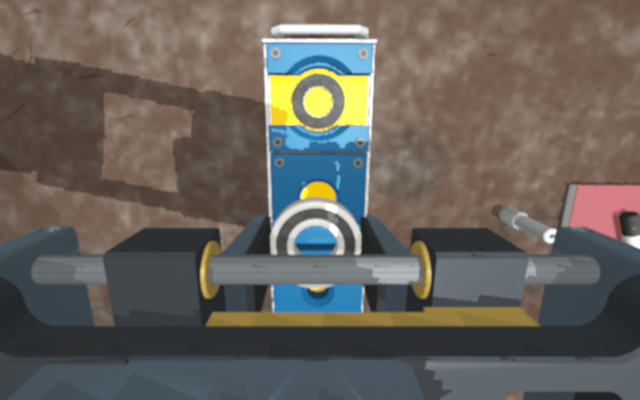

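The bearing is held level, with its far edge near row 197 and its centre at column 316. The seal in the nest is at (318,101).

Run:
```python
from h import *
m=r.camera_model("wrist");M=m["mount"];im=cv2.imread("pics/w6.png")
for x in(.024,.026,.028):print(x,proj(m,M,[x,0,-.0052]),proj(m,M,[x,0,-.0052+.012]))
for u in(308,316,324):print(im[190:206,u].tolist())
for u,v in((276,245),(356,245)):print(im[222,u-12:u+12].tolist())
```

```text
0.024 [318.44305039 204.76208376] [318.24735567 199.38477337]
0.026 [318.45012141 201.18688102] [318.25345295 196.02253313]
0.028 [318.457233   197.59117059] [318.25958298 192.64223655]
[[0, 222, 253], [0, 222, 253], [0, 215, 249], [0, 205, 243], [0, 201, 241], [0, 199, 239], [57, 193, 232], [107, 179, 211], [140, 164, 179], [155, 163, 164], [165, 171, 171], [183, 190, 190], [210, 217, 217], [229, 236, 236], [235, 241, 242], [231, 238, 238]]
[[0, 199, 239], [0, 198, 239], [0, 198, 239], [0, 199, 239], [0, 198, 239], [37, 195, 235], [88, 184, 218], [129, 169, 189], [150, 162, 166], [160, 166, 166], [172, 179, 179], [198, 205, 205], [223, 231, 231], [234, 241, 241], [232, 240, 240], [226, 234, 234]]
[[0, 199, 239], [0, 198, 239], [0, 198, 239], [0, 199, 239], [0, 198, 239], [0, 198, 239], [42, 195, 234], [95, 184, 217], [131, 166, 186], [150, 161, 165], [160, 167, 167], [174, 181, 181], [202, 209, 209], [225, 233, 233], [236, 243, 243], [237, 243, 243]]
[[46, 44, 42], [43, 43, 42], [45, 43, 42], [42, 42, 40], [43, 42, 42], [71, 70, 69], [123, 122, 118], [156, 150, 143], [166, 143, 122], [178, 136, 85], [189, 151, 106], [191, 175, 159], [198, 201, 199], [211, 219, 219], [218, 226, 226], [219, 226, 226], [218, 225, 225], [216, 223, 223], [209, 216, 216], [190, 197, 198], [159, 165, 165], [118, 124, 123], [90, 92, 91], [83, 84, 82]]
[[83, 85, 84], [96, 98, 98], [129, 134, 134], [169, 176, 176], [197, 205, 205], [212, 219, 219], [217, 224, 224], [218, 225, 226], [218, 225, 226], [216, 223, 223], [206, 213, 213], [181, 185, 184], [149, 141, 132], [130, 101, 72], [123, 84, 34], [111, 75, 30], [80, 57, 33], [49, 43, 36], [38, 38, 37], [41, 39, 40], [43, 41, 40], [43, 42, 40], [43, 42, 42], [49, 47, 44]]
```

Call:
{"op": "arm_command", "data": {"series": [{"xyz":[3,0.1,0],"twist":0,"gripper":40},{"xyz":[3,0.1,0],"twist":0,"gripper":40},{"xyz":[2.8,0,0],"twist":0,"gripper":40},{"xyz":[0,0,3],"twist":0,"gripper":40},{"xyz":[0,0,3],"twist":0,"gripper":40},{"xyz":[0,0,2],"twist":0,"gripper":40},{"xyz":[0,0,0],"twist":0,"gripper":40},{"xyz":[0,0,0],"twist":0,"gripper":40}]}}

```text
time: 11.53
ee_pos: [0.4792, 0.0663, 0.0434]
ee_rot: [-2.078, -2.355, 0.002]
ft_force: [0.6, -0.1, 0.2]
gripper_width: 0.0499
grasp_force: 30.0
```

Run:
```python
from h import *
go([.4793,.067,.0268],yw=7.2)
```

```text
t 11.53 tcp [0.4792 0.0663 0.0434] yaw 7.16 shift cm [0.06 0.03 1.66]
```

Call:
{"op": "arm_command", "data": {"series": [{"xyz":[0.05,0,0.5],"twist":0,"gripper":40},{"xyz":[0,0,0.5],"twist":0,"gripper":40},{"xyz":[0,0,0.3],"twist":0,"gripper":40},{"xyz":[0,0,0.2],"twist":0,"gripper":40},{"xyz":[0,0,0.1],"twist":0,"gripper":40},{"xyz":[0,0,0],"twist":0,"gripper":40},{"xyz":[0,0,0],"twist":0,"gripper":40}]}}

```text
time: 12.12
ee_pos: [0.4791, 0.068, 0.0281]
ee_rot: [2.076, 2.357, 0.001]
ft_force: [-0.2, -0.8, 0.1]
gripper_width: 0.0501
grasp_force: 30.0
```

Call:
{"op": "arm_command", "data": {"series": [{"xyz":[0,0,0.1],"twist":0,"gripper":40},{"xyz":[0,0,0.1],"twist":0,"gripper":40},{"xyz":[0,0,0],"twist":0,"gripper":40}]}}

```text
time: 12.37
ee_pos: [0.4793, 0.0681, 0.0267]
ee_rot: [2.076, 2.357, 0.001]
ft_force: [-1.8, -0.8, 5.8]
gripper_width: 0.0498
grasp_force: 30.3
```

Call:
{"op": "arm_command", "data": {"series": [{"xyz":[0,0,0],"twist":0,"gripper":70},{"xyz":[0,0,0],"twist":0,"gripper":70},{"xyz":[0,0,0],"twist":0,"gripper":70},{"xyz":[0,0,0],"twist":0,"gripper":70},{"xyz":[0,0,-2],"twist":0,"gripper":75},{"xyz":[0,0,-3],"twist":0,"gripper":75},{"xyz":[0,0,-4],"twist":0,"gripper":75},{"xyz":[0,0,0],"twist":0,"gripper":75},{"xyz":[0,0,0],"twist":0,"gripper":75}]}}

```text
time: 13.12
ee_pos: [0.4808, 0.0683, 0.118]
ee_rot: [2.074, 2.355, 0.007]
ft_force: [-0.5, -0.4, 0.1]
gripper_width: 0.0682
grasp_force: 0.0
```

Run:
```python
from h import *
im,st=snap("wrist","w7");go([.552,.366,.11],yw=7.2)
i2,_=snap("side","s7")
a=cv2.resize(im[100:320,200:440,::-1],(480,440));b=cv2.resize(i2[160:260,270:350,::-1],(320,400),interpolation=cv2.INTER_CUBIC)
cv2.imwrite("pics/w7c.png",np.hstack([a,cv2.copyMakeBorder(b,0,40,0,0,cv2.BORDER_CONSTANT)]))
```

```text
t 13.17 tcp [0.4793 0.0681 0.1164] yaw 7.25 shift cm [28.64 10.95  0.66]
```

View pics/w7c.png

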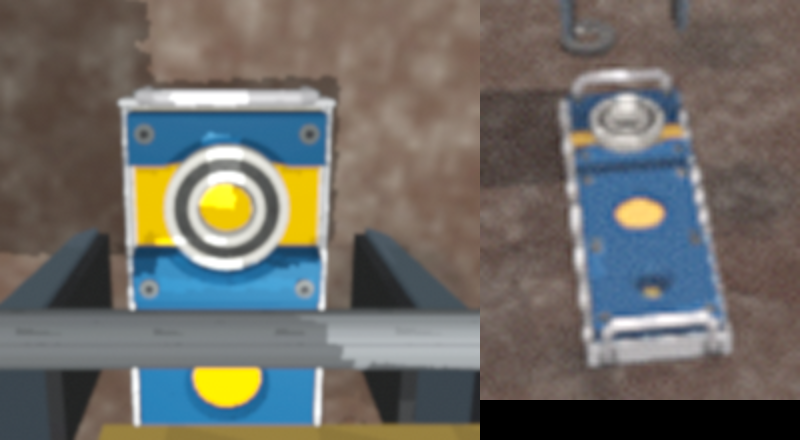

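The bearing is flat and centred in the nest: its centre is at (228,207) in the crop, between the four screws. Now the gear.

Call:
{"op": "arm_command", "data": {"series": [{"xyz":[2.87,1.1,0.06],"twist":0,"gripper":60},{"xyz":[2.87,1.1,0.06],"twist":0,"gripper":60},{"xyz":[2.87,1.1,0.06],"twist":0,"gripper":60},{"xyz":[2.87,1.1,0.06],"twist":0,"gripper":60},{"xyz":[2.87,1.1,0.06],"twist":0,"gripper":60},{"xyz":[2.87,1.1,0.06],"twist":0,"gripper":60},{"xyz":[2.87,1.1,0.06],"twist":0,"gripper":60},{"xyz":[2.87,1.1,0.06],"twist":0,"gripper":60},{"xyz":[2.87,1.1,0.06],"twist":0,"gripper":60},{"xyz":[2.87,1.1,0.06],"twist":0,"gripper":60}]}}

```text
time: 14.05
ee_pos: [0.551, 0.3675, 0.1074]
ee_rot: [-2.076, -2.357, 0.006]
ft_force: [0.3, -0.6, 0.0]
gripper_width: 0.055
grasp_force: 0.0
```

Call:
{"op": "arm_command", "data": {"series": [{"xyz":[0,0,0],"twist":0,"gripper":60},{"xyz":[0,0,0],"twist":0,"gripper":60}]}}

```text
time: 14.22
ee_pos: [0.5509, 0.3673, 0.1072]
ee_rot: [-2.073, -2.359, 0.006]
ft_force: [-0.2, -1.5, -0.3]
gripper_width: 0.0546
grasp_force: 0.0
```

Run:
```python
from circ import *
im,st=blobs("w8",.016,170);go([.552,.366,.11])
cv2.imwrite("pics/w8c.png",cv2.resize(im[120:300,220:420,::-1],None,fx=2.5,fy=2.5,interpolation=cv2.INTER_CUBIC))
```

```text
px 317.8 204.9 mm [23.2 24.3] pt [0.5513 0.3652 0.016 ]
px 452.7 79.9 mm [  7.7 108.5] pt [0.6421 0.4784 0.016 ]
px 131.8 38.6 mm [ 86.6 103.2] pt [0.3947 0.4763 0.016 ]
t 14.27 tcp [0.5508 0.366  0.1076] yaw 7.31 shift cm [-0.02  0.12 -0.24]
```

View pics/w8c.png

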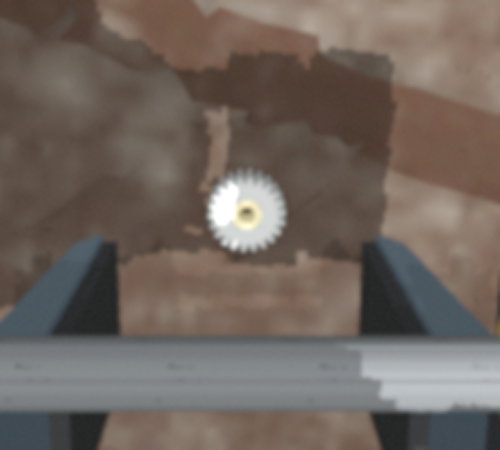

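The brass bush is visible at crop (247,211), which is full-frame (318.8,204.4). This is the right gear. I'll grip its upper half with the tips at about 10 mm.

Call:
{"op": "arm_command", "data": {"series": [{"xyz":[0,0.2,2.5],"twist":0,"gripper":60},{"xyz":[0,0,3],"twist":0,"gripper":60},{"xyz":[0,0,2.5],"twist":0,"gripper":60},{"xyz":[0,0,1.5],"twist":0,"gripper":60},{"xyz":[0,0,0.3],"twist":0,"gripper":60},{"xyz":[0,0,0],"twist":0,"gripper":60},{"xyz":[0,0,0],"twist":0,"gripper":60}]}}

```text
time: 14.85
ee_pos: [0.5544, 0.3663, 0.0127]
ee_rot: [2.077, 2.356, 0.001]
ft_force: [0.0, -0.4, 0.2]
gripper_width: 0.055
grasp_force: 0.0
```

Call:
{"op": "arm_command", "data": {"series": [{"xyz":[0,0,0.3],"twist":0,"gripper":60},{"xyz":[0,0,0],"twist":0,"gripper":15},{"xyz":[0,0,0],"twist":0,"gripper":15},{"xyz":[0,0,0],"twist":0,"gripper":15},{"xyz":[0,0,0],"twist":0,"gripper":15},{"xyz":[0,0,0],"twist":0,"gripper":15},{"xyz":[0,0,0],"twist":0,"gripper":15},{"xyz":[0,0,0],"twist":0,"gripper":15},{"xyz":[0,0,0],"twist":0,"gripper":15}]}}

```text
time: 15.6
ee_pos: [0.554, 0.367, 0.0093]
ee_rot: [2.077, 2.357, 0.001]
ft_force: [-0.9, 1.0, 2.4]
gripper_width: 0.0247
grasp_force: 30.0
```

Run:
```python
from h import *
go([.4903,-.019,.13],yw=7.2)
```

```text
t 15.6 tcp [0.554  0.367  0.0093] yaw 7.25 shift cm [-37.49 -11.15 -12.09]
```

Call:
{"op": "arm_command", "data": {"series": [{"xyz":[0,0,-1.5],"twist":0,"gripper":15},{"xyz":[0,0,-3],"twist":0,"gripper":15},{"xyz":[0,0,-4],"twist":0,"gripper":15},{"xyz":[0,0,-3.6],"twist":0,"gripper":15},{"xyz":[-3.4,-0.86,0],"twist":0,"gripper":15},{"xyz":[-3.6,-0.86,0],"twist":0,"gripper":15},{"xyz":[-3.6,-0.86,0],"twist":0,"gripper":15},{"xyz":[-3.6,-0.86,0],"twist":0,"gripper":15},{"xyz":[-3.6,-0.86,0],"twist":0,"gripper":15},{"xyz":[-3.6,-0.86,0],"twist":0,"gripper":15}]}}

```text
time: 16.43
ee_pos: [0.5291, 0.1464, 0.1298]
ee_rot: [-2.076, -2.358, 0.0]
ft_force: [-0.6, -0.1, -0.9]
gripper_width: 0.0245
grasp_force: 30.0
```

Call:
{"op": "arm_command", "data": {"series": [{"xyz":[-3.6,-0.86,0],"twist":0,"gripper":15},{"xyz":[-3.6,-0.86,0],"twist":0,"gripper":15},{"xyz":[-3.6,-0.86,0],"twist":0,"gripper":15},{"xyz":[-3.6,-0.86,0],"twist":0,"gripper":15},{"xyz":[-3.6,-0.86,0],"twist":0,"gripper":15},{"xyz":[-3.6,-0.86,0],"twist":0,"gripper":15},{"xyz":[-3.2,-0.86,0],"twist":0,"gripper":15},{"xyz":[0,0,0],"twist":0,"gripper":15},{"xyz":[0,0,0],"twist":0,"gripper":15}]}}

```text
time: 17.18
ee_pos: [0.5009, -0.1069, 0.1297]
ee_rot: [-2.08, -2.353, -0.0]
ft_force: [-0.8, 0.6, -0.4]
gripper_width: 0.0241
grasp_force: 30.0
```

Run:
```python
from h import *
im,st=snap("wrist","w9");go([.490,-.0185,.13],yw=7.2)
cv2.imwrite("pics/w9c.png",cv2.resize(im[10:290,220:420,::-1],None,fx=2.1,fy=2.1,interpolation=cv2.INTER_CUBIC))
```

```text
t 17.23 tcp [ 0.5011 -0.1057  0.1298] yaw 7.15 shift cm [ 8.8  -0.01 -0.02]
```

View pics/w9c.png

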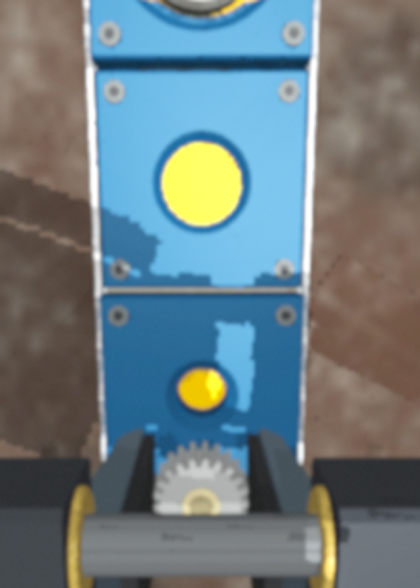

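The gear is held level at crop (201,500). The pocket is at (202,183) and the shaft bore's chamfer ring is centred near (201,388). Computing both with the camera bias found earlier (about +1 mm in x, +1.4 mm in y).

Run:
```python
from h import *
st=r.observe();m,T=cam("wrist",st);Rt=R.from_rotvec(st["ee_rot"]).as_matrix()
f=lambda a,z:np.mean([ray(m,T,220+x/2.1,10+y/2.1,z) for x,y in a],0)+Rt@[.001,.0014,0]
g=f([(114,91),(289,91),(120,270),(285,270)],.019);print("gear nest",g,f([(202,183)],.019),f([(202,183)],.0155))
s=f([(118,316),(286,316)],.029);print("shaft screws",s,"->centre",s+Rt@[-.0342,0,0],f([(201,388)],.029))
M=m["mount"];print([ (2.1*(proj(m,M,p)-[220,10])).round(1) for p in([0,0,-.0067],[.013,0,-.0067])])
go([g[0],g[1],.03])
```

```text
gear nest [ 0.49055505 -0.01810403  0.01900052] [ 0.4905358  -0.01799049  0.01900052] [ 0.49051477 -0.01775574  0.01550052]
shaft screws [ 0.49705022 -0.07003445  0.02900052] ->centre [ 0.50130874 -0.10396827  0.02897564] [ 0.50040016 -0.10004516  0.02900052]
[array([206.6, 498. ]), array([206.7, 451.4])]
t 17.23 tcp [ 0.5011 -0.1057  0.1298] yaw 7.15 shift cm [8.82 0.05 9.98]
```

Call:
{"op": "arm_command", "data": {"series": [{"xyz":[3,0.05,0],"twist":0,"gripper":15},{"xyz":[3,0,0],"twist":0,"gripper":15},{"xyz":[2.8,0,0],"twist":0,"gripper":15},{"xyz":[0,0,3],"twist":0,"gripper":15},{"xyz":[0,0,3],"twist":0,"gripper":15},{"xyz":[0,0,2.5],"twist":0,"gripper":15},{"xyz":[0,0,0.7],"twist":0,"gripper":15},{"xyz":[0,0,0],"twist":0,"gripper":15},{"xyz":[0,0,0],"twist":0,"gripper":15}]}}

```text
time: 17.98
ee_pos: [0.4913, -0.0175, 0.0384]
ee_rot: [2.075, 2.358, 0.001]
ft_force: [0.1, 0.1, -0.2]
gripper_width: 0.0243
grasp_force: 30.0
```

Run:
```python
from h import *
go([.4905,-.0181,.0213],yw=7.2)
```

```text
t 17.98 tcp [ 0.4913 -0.0175  0.0384] yaw 7.32 shift cm [-0.05 -0.09  1.71]
```

Call:
{"op": "arm_command", "data": {"series": [{"xyz":[-0.05,-0.05,0.5],"twist":0,"gripper":15},{"xyz":[0,0,0.5],"twist":0,"gripper":15},{"xyz":[0,0,0.4],"twist":0,"gripper":15},{"xyz":[0,0,0.2],"twist":0,"gripper":15},{"xyz":[0,0,0],"twist":0,"gripper":15},{"xyz":[0,0,0],"twist":0,"gripper":15}]}}

```text
time: 18.48
ee_pos: [0.4903, -0.0189, 0.022]
ee_rot: [2.077, 2.357, 0.0]
ft_force: [0.1, 0.2, 1.0]
gripper_width: 0.0245
grasp_force: 30.0
```

Call:
{"op": "arm_command", "data": {"series": [{"xyz":[0,0,0.1],"twist":0,"gripper":15},{"xyz":[0,0,0.1],"twist":0,"gripper":15},{"xyz":[0,0,0],"twist":0,"gripper":15}]}}

```text
time: 18.73
ee_pos: [0.4906, -0.0189, 0.0212]
ee_rot: [2.076, 2.357, 0.001]
ft_force: [-1.7, -0.2, 9.0]
gripper_width: 0.0244
grasp_force: 30.0
```

Call:
{"op": "arm_command", "data": {"series": [{"xyz":[0,0,0],"twist":0,"gripper":50},{"xyz":[0,0,0],"twist":0,"gripper":50},{"xyz":[0,0,0],"twist":0,"gripper":50},{"xyz":[0,0,0],"twist":0,"gripper":50},{"xyz":[0,0,-2],"twist":0,"gripper":50},{"xyz":[0,0,-3],"twist":0,"gripper":50},{"xyz":[0,0,-3.5],"twist":0,"gripper":50},{"xyz":[0,0,-3.4],"twist":0,"gripper":50},{"xyz":[0,0,0],"twist":0,"gripper":50}]}}

```text
time: 19.48
ee_pos: [0.4945, -0.019, 0.145]
ee_rot: [2.07, 2.35, 0.013]
ft_force: [1.5, -0.1, 0.9]
gripper_width: 0.0458
grasp_force: 0.0
```

Run:
```python
from h import *
im,st=snap("wrist","w10");go([.672,-.018,.14],yw=7.2)
```

```text
t 19.53 tcp [ 0.4928 -0.0189  0.1422] yaw 7.25 shift cm [-2.15 17.79  0.37]
```

Call:
{"op": "arm_command", "data": {"series": [{"xyz":[-0.5,3.6,0],"twist":0,"gripper":50},{"xyz":[-0.5,3.6,0],"twist":0,"gripper":50},{"xyz":[-0.5,3.6,0],"twist":0,"gripper":50},{"xyz":[-0.5,3.6,0],"twist":0,"gripper":50},{"xyz":[-0.3,3.6,0],"twist":0,"gripper":50},{"xyz":[0,0,0],"twist":0,"gripper":50},{"xyz":[0,0,0],"twist":0,"gripper":50}]}}

```text
time: 20.12
ee_pos: [0.6719, -0.0188, 0.1358]
ee_rot: [-2.074, -2.355, 0.004]
ft_force: [-0.7, 0.1, 0.4]
gripper_width: 0.0456
grasp_force: 0.0
```

Run:
```python
from h import *
im,st=snap("wrist","w11");go([.672,-.018,.14],yw=7.2)
p=cv2.imread("pics/w10.png")
cv2.imwrite("pics/w11c.png",np.hstack([cv2.resize(p[100:320,220:420],(400,440)),cv2.resize(im[100:320,220:420,::-1],(400,440))]))
```

```text
t 20.17 tcp [ 0.6706 -0.0188  0.1364] yaw 7.26 shift cm [ 0.06  0.15 -0.36]
```

View pics/w11c.png

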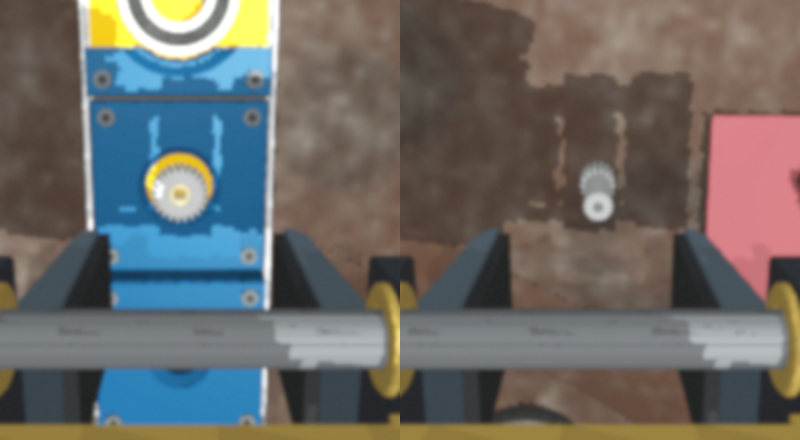

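Left crop: the gear is in the pocket at (180,193), concentric between the screws. Right crop: the shaft top is at (598,206), which is full-frame (319,203). The book edge is about 50 mm away, clear of fingers opened to 46 mm.

Run:
```python
from h import *
st=r.observe();m,T=cam("wrist",st);Rt=R.from_rotvec(st["ee_rot"]).as_matrix()
p=ray(m,T,319,203,.061)+Rt@[.0008,.0014,0];q=ray(m,T,318.5,190,.011)+Rt@[.001,.0014,0];print(p,q);go([p[0],p[1],.026])
```

```text
[ 0.67229809 -0.01382947  0.0609942 ] [ 0.67214988 -0.01386831  0.01099437]
t 20.17 tcp [ 0.6706 -0.0188  0.1364] yaw 7.26 shift cm [ 0.46  0.28 11.04]
```

Call:
{"op": "arm_command", "data": {"series": [{"xyz":[0.23,0.14,0],"twist":0,"gripper":50},{"xyz":[0.23,0.14,1],"twist":0,"gripper":50},{"xyz":[0,0,3],"twist":0,"gripper":50},{"xyz":[0,0,3],"twist":0,"gripper":50},{"xyz":[0,0,2.5],"twist":0,"gripper":50},{"xyz":[0,0,1.3],"twist":0,"gripper":50},{"xyz":[0,0,0.2],"twist":0,"gripper":50},{"xyz":[0,0,0],"twist":0,"gripper":50}]}}

```text
time: 20.83
ee_pos: [0.6726, -0.0137, 0.028]
ee_rot: [-2.075, -2.356, 0.002]
ft_force: [-0.5, 0.9, 0.4]
gripper_width: 0.0459
grasp_force: 0.0
```

Call:
{"op": "arm_command", "data": {"series": [{"xyz":[0,0,0],"twist":0,"gripper":5},{"xyz":[0,0,0],"twist":0,"gripper":5},{"xyz":[0,0,0],"twist":0,"gripper":5},{"xyz":[0,0,0],"twist":0,"gripper":5},{"xyz":[0,0,0],"twist":0,"gripper":5},{"xyz":[0,0,0],"twist":0,"gripper":5},{"xyz":[0,0,0],"twist":0,"gripper":5},{"xyz":[0,0,0],"twist":0,"gripper":5}]}}

```text
time: 21.5
ee_pos: [0.6743, -0.014, 0.0295]
ee_rot: [2.076, 2.357, 0.001]
ft_force: [-0.5, 0.2, 3.1]
gripper_width: 0.0109
grasp_force: 30.0
```

Run:
```python
from h import *
print(r.observe()["gripper_width"],r.observe()["grasp_force"]);go([.5012,-.103,.14],yw=7.2)
```

```text
0.010895335631698066 29.998723231838085
t 21.5 tcp [ 0.6743 -0.014   0.0295] yaw 7.25 shift cm [ -6.66 -18.28 -11.07]
```

Call:
{"op": "arm_command", "data": {"series": [{"xyz":[0,0,-1.5],"twist":0,"gripper":5},{"xyz":[0,0,-3],"twist":0,"gripper":5},{"xyz":[0,0,-3.3],"twist":0,"gripper":5},{"xyz":[0,0,-2.2],"twist":0,"gripper":5},{"xyz":[-1.1,-3.05,0],"twist":0,"gripper":5},{"xyz":[-1.1,-3.05,0],"twist":0,"gripper":5},{"xyz":[-1.1,-3.05,0],"twist":0,"gripper":5},{"xyz":[-1.1,-3.05,0],"twist":0,"gripper":5},{"xyz":[-1.1,-3.05,0],"twist":0,"gripper":5},{"xyz":[-1.1,-3.05,0],"twist":0,"gripper":5}]}}

```text
time: 22.33
ee_pos: [0.4989, -0.1029, 0.1286]
ee_rot: [-2.076, -2.357, 0.0]
ft_force: [-0.3, -0.6, -0.5]
gripper_width: 0.0109
grasp_force: 30.0
```

Call:
{"op": "arm_command", "data": {"series": [{"xyz":[0,0,0],"twist":0,"gripper":5},{"xyz":[0,0,0],"twist":0,"gripper":5},{"xyz":[0,0,2],"twist":0,"gripper":5},{"xyz":[0,0,2],"twist":0,"gripper":5},{"xyz":[0,0,1.5],"twist":0,"gripper":5},{"xyz":[0,0,0],"twist":0,"gripper":5},{"xyz":[0,0,0],"twist":0,"gripper":5}]}}

```text
time: 22.92
ee_pos: [0.5013, -0.1021, 0.0734]
ee_rot: [-2.075, -2.357, 0.001]
ft_force: [0.0, 0.8, -1.1]
gripper_width: 0.0107
grasp_force: 30.0
```

Run:
```python
from h import *
print(r.observe()["gripper_width"]);im,st=snap("wrist","w12");go([.5014,-.1035,.0385],yw=7.2)
i2,_=snap("side","s12");i3,_=snap("top","t12")
a=cv2.resize(im[100:320,220:420,::-1],(400,440));b=cv2.resize(i2[165:265,270:360,::-1],(396,440),interpolation=cv2.INTER_CUBIC)
cv2.imwrite("pics/w12c.png",np.hstack([a,b]))
```

```text
0.010658445490123543
t 22.97 tcp [ 0.502  -0.1023  0.0742] yaw 7.28 shift cm [-0.11 -0.07  3.57]
```

View pics/w12c.png

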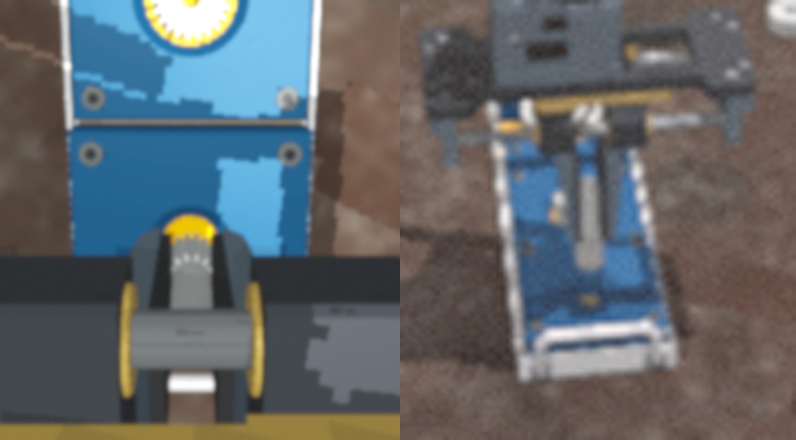

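The shaft hangs straight at crop column 191 and the bore is at column 190. The nest's rear screws are at crop (90,154) and (289,154).

Run:
```python
from h import *
st=r.observe();m,T=cam("wrist",st);Rt=R.from_rotvec(st["ee_rot"]).as_matrix()
P=np.array([ray(m,T,220+x/2,100+154/2,.029) for x in(90,289)]);print(P,np.linalg.norm(P[0]-P[1]));c=P.mean(0)+Rt@[.0008-.0342,.0014,0];print(c);go([c[0],c[1],.0385])
```

```text
[[ 0.46211018 -0.07719237  0.029     ]
 [ 0.53055085 -0.06851829  0.029     ]] 0.06898815859224537
[ 0.50194845 -0.10580921  0.02902668]
t 23.07 tcp [ 0.5021 -0.1025  0.0749] yaw 7.27 shift cm [-0.32 -0.07  3.64]
```

Call:
{"op": "arm_command", "data": {"series": [{"xyz":[-0.17,-0.05,0.5],"twist":0,"gripper":5},{"xyz":[0,0,0.6],"twist":0,"gripper":5},{"xyz":[0,0,0.5],"twist":0,"gripper":5},{"xyz":[0,0,0.4],"twist":0,"gripper":5},{"xyz":[0,0,0],"twist":0,"gripper":5},{"xyz":[0,0,0],"twist":0,"gripper":5}]}}

```text
time: 23.57
ee_pos: [0.5002, -0.1043, 0.0536]
ee_rot: [-2.076, -2.357, 0.0]
ft_force: [0.3, -0.3, -1.4]
gripper_width: 0.0107
grasp_force: 30.0
```

Call:
{"op": "arm_command", "data": {"series": [{"xyz":[0,0.05,0.2],"twist":0,"gripper":5},{"xyz":[0,0,0.2],"twist":0,"gripper":5},{"xyz":[0,0,0.1],"twist":0,"gripper":5},{"xyz":[0,0,0],"twist":0,"gripper":5},{"xyz":[0,0,0],"twist":0,"gripper":5}]}}

```text
time: 23.98
ee_pos: [0.5009, -0.1042, 0.0489]
ee_rot: [-2.077, -2.357, -0.0]
ft_force: [-0.6, 0.4, -0.1]
gripper_width: 0.0108
grasp_force: 30.0
```

In the narrow bore with no side force. Continuing down.

Call:
{"op": "arm_command", "data": {"series": [{"xyz":[0,0,0.3],"twist":0,"gripper":5},{"xyz":[0,0,0.3],"twist":0,"gripper":5},{"xyz":[0,0,0.2],"twist":0,"gripper":5},{"xyz":[0,0,0.1],"twist":0,"gripper":5},{"xyz":[0,0,0],"twist":0,"gripper":5},{"xyz":[0,0,0],"twist":0,"gripper":5}]}}

```text
time: 24.48
ee_pos: [0.5009, -0.1042, 0.0398]
ee_rot: [-2.076, -2.357, 0.0]
ft_force: [-0.5, -0.3, -0.6]
gripper_width: 0.0108
grasp_force: 30.0
```

Call:
{"op": "arm_command", "data": {"series": [{"xyz":[0,0,0.1],"twist":0,"gripper":5},{"xyz":[0,0,0.1],"twist":0,"gripper":5},{"xyz":[0,0,0.05],"twist":0,"gripper":5},{"xyz":[0,0,0],"twist":0,"gripper":5}]}}

```text
time: 24.82
ee_pos: [0.5013, -0.1043, 0.0384]
ee_rot: [2.076, 2.357, 0.001]
ft_force: [-1.2, 0.5, 7.1]
gripper_width: 0.0105
grasp_force: 30.0
```

Call:
{"op": "arm_command", "data": {"series": [{"xyz":[0,0,0],"twist":0,"gripper":50},{"xyz":[0,0,0],"twist":0,"gripper":50},{"xyz":[0,0,0],"twist":0,"gripper":50},{"xyz":[0,0,0],"twist":0,"gripper":50},{"xyz":[0,0,-1.5],"twist":0,"gripper":50},{"xyz":[0,0,-3],"twist":0,"gripper":50},{"xyz":[0,0,-3.5],"twist":0,"gripper":50},{"xyz":[0,0,-3.5],"twist":0,"gripper":50},{"xyz":[0,0,-2],"twist":0,"gripper":50},{"xyz":[0,0,0],"twist":0,"gripper":50}]}}

```text
time: 25.65
ee_pos: [0.5039, -0.1049, 0.1772]
ee_rot: [2.071, 2.351, 0.008]
ft_force: [1.5, 0.7, -0.4]
gripper_width: 0.0455
grasp_force: 0.0
```

Call:
{"op": "arm_command", "data": {"series": [{"xyz":[-3.5,0,0],"twist":0,"gripper":50},{"xyz":[-3.5,0,0],"twist":0,"gripper":50},{"xyz":[-3.5,0,0],"twist":0,"gripper":50},{"xyz":[-3.5,0,0],"twist":0,"gripper":50},{"xyz":[-3.5,0,0],"twist":0,"gripper":50},{"xyz":[0,0,0],"twist":0,"gripper":50},{"xyz":[0,0,0],"twist":0,"gripper":50}]}}

```text
time: 26.23
ee_pos: [0.5224, -0.279, 0.1706]
ee_rot: [-2.078, -2.352, 0.0]
ft_force: [-0.0, 0.5, -0.9]
gripper_width: 0.0457
grasp_force: 0.0
```

Run:
```python
from h import *
a,_=snap("top","tf")
d=cv2.absdiff(a,cv2.cvtColor(cv2.imread("pics/top0.png"),cv2.COLOR_BGR2RGB)).max(2)
for n,(u,v) in dict(small=(443,251),plain=(254,159),clamp=(393,154),seal2=(253,231),red=(478,216)).items(): print(n,d[v-12:v+12,u-12:u+12].mean().round(1))
m,T=cam("top")
N={"bearing":([.4793,.067,.032],26),"gear":([.4905,-.0181,.028],13),"shaft":([.5013,-.1042,.070],6)}
for k,(p,_) in N.items(): print(k,"expected top px",proj(m,T,p).round(1))
c=cv2.resize(a[175:255,275:405,::-1],(720,443),interpolation=cv2.INTER_CUBIC);cv2.imwrite("pics/tfc.png",c)
print(r.observe()["ee_pos"])
hsv=cv2.cvtColor(a,cv2.COLOR_RGB2HSV);B=cv2.inRange(hsv,(0,0,150),(180,50,255));B[:185]=0;B[245:]=0;B[:,:285]=0;B[:,400:]=0
n,l,s,cc=cv2.connectedComponentsWithStats(B)
for i in range(1,n):
    if s[i,4]>12: print(s[i],cc[i].round(1))
```

```text
small 67.8
plain 7.0
clamp 7.4
seal2 7.4
red 105.4
bearing expected top px [304.7 215.3]
gear expected top px [336.4 211.2]
shaft expected top px [369.7 204.5]
[ 0.52222782 -0.27772788  0.17087025]
[285 190 106  46 427] [337.6 218.4]
[329 195  14   3  25] [335.7 196.1]
[317 197  11   4  17] [322.8 197.9]
[295 199  18   8  41] [304.1 201.1]
[367 203   6   5  23] [370. 205.]
[295 206  21  20 221] [304.7 215.7]
[334 207  10  10  75] [338.  211.2]
```

All positions match what I expected, and the shaft top projects within 1 px of full seating. The large pixel differences at the small bearing and the red ring come from the arm hiding them. Handing in.

```bash
python3 -c "
from plant import r
print(r.finish_job())"
```

```text
the job is handed in; nothing more can be done
None
```

I set out the kit in the order asked and handed it in at about 26 s, with no result returned: the seal under the large bearing in the stepped nest, the bushed gear in its pocket, the sun shaft toothed end down in its bore, each released at its expected seated height, and the parts for the other job untouched.

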